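# Feel which tea tin is fullest and shut it in the tea box

## Task

The three blue tea tins look the same, but one holds clearly more tea than the others: lift them to feel which is the heaviest. Tip the wooden tea box's lid fully open, stand the heaviest tin upright inside, setting it down gently, and shut the lid again. Leave the two lighter tins standing where they were, knock nothing over, and do not disturb the spice jar or the lemon.

Things in the scene. Friction and masses are not known exactly. Their poses are not given: they have to be found in the camera images.
- tin_a: one of three outwardly identical closed tea tins: blue cylinder with a broad white band and a pale metal lid, 60 mm diameter, 84 mm tall, standing upright on the black hob; origin at the centre of its underside, z up. The three weigh between 0.13 and 0.6 kg; the heaviest is at least 0.17 kg heavier than either of the others. Names and places say nothing about which it is; only lifting tells
- tin_b: as tin_a
- tin_c: as tin_a
- teabox: wooden tea box fixed to the worktop, 122 (x) x 172 (y) x 95 mm tall without its lid, walls and floor 6 mm thick, so inside 110 x 160 mm and 89 mm deep; origin at the centre of its underside, x points to its rear (hinge) side, y along the hinge, z up. A tin fits inside under the shut lid
- lid (a joint): the lid's hinge: 0 shut flat on the box (it starts shut or a few mm ajar), 1.57 upright, 1.65 fully open stop. A stiff hinge: the lid stays at whatever angle it is left; about 0.16 N m of friction plus the weight of the lid (0.15 kg). It can be pushed shut again from behind. Shut, it is flush with the walls: press the thumb tab to open it
- lid_hinge (a point): point on the hinge line, in the middle of the box's rear side: 65 mm behind the box's centre (box +x) and 95 mm above its underside; axes as the box, the hinge line is its y
- lid_tab (a point): 60 mm from the hinge line, in mid-thickness of the steel thumb tab (50 mm wide along the hinge, 5 mm thick, 65 mm long) that is rigid with the lid and stands behind the hinge, leaning outward, 60 degrees above level when shut. Pushing it outward and down on its arc about the hinge, to 35 degrees below level, tips the lid fully open
- lid_front (a point): middle of the lid's front edge, on its upper face; 126 mm from the hinge line. The lid is a plain board 124 x 172 x 7 mm, its upper face 7 mm above the hinge line when shut. Open, it stands upright at the box's rear, up to 130 mm above the hinge line: keep clear of it
- spice_jar: bystander: loose spice jar with a dark cap, 41 mm diameter, 105 mm tall, standing on the hob behind the tins; origin at the centre of its underside
- lemon: bystander: loose yellow lemon, 71 x 53 x 51 mm, lying on the hob behind the tins; origin at its underside
Not all that is in view belongs to the job. What is shaped like the tin_c but orange is not meant. What is shaped like the tin_a but pink is not meant.

How it is judged:
By the outcome, as a careful person would: the job done as asked, in the order asked, and still so for the second after the job is handed in, with the robot touching nothing.
It also fails if it takes over 72 s, if anything falls off the work surface, if the arm or the gripper's body presses on something with over 40 N, if the wrist force passes 120 N, or if a joint passes its speed limit or range.

## Robot

A 6-joint arm with a two-finger parallel gripper is mounted at the origin on a cart in front of the work surface, level with it; the furniture and walls round the work are solid. World frame = base frame: x ahead of the robot, y to its left, z up, the work surface at z = 0. Lengths are in m, angles in rad, forces in N, time in s.
With the tool pointing down it reaches from about 0.275 to 0.75 m from the base axis. Payload 10.2 kg.
Tool frame: the origin (TCP) lies midway between the tips of the shut fingers; the grasp point (between the pads) lies 19 mm behind it (hold_point_z is the distance from the TCP to the grasp point, in m); z points along the fingers, y is the line along which they close (so a half turn about z gives the same grasp; the last joint's range is limited). The gripper opens to 85 mm and grips with 20 to 120 N. Pads are 22 mm wide; open, the fingers measure 114 mm over their backs; the gripper's body (76 mm by 85 mm) begins 54 mm behind the grasp point. The pads swing forward as they close: fully open they stand 13 mm farther back than shut.
Start: joints at [-1.376, 0.313, 1.498, -0, 1.331, -0.223], TCP at [0.213, -0.48, 0.194] pointing down, gripper open.
Joint ranges: [-2.94, 2.94], [-0.97, 2.17], [0.19, 2.56], [-1.23, 4.37], [0.02, 3.11], [-2.88, 2.88]. Speed limits (rad/s): [2.39, 2.39, 3.01, 3.14, 3.14, 3.14].

## Interface

Orientations are given as a rotation vector (axis times angle).
In Python, from workcell import read_state, get_image, close_job, hold_point_z gives the robot as it stands.
- The arm moves only by the tool apply_moves, never from a script. Its argument "motion" is a list of rows, each a list of 7 numbers: the shift along the tool's x, y, z in m, then the turn, a rotation vector about the tool's x, y, z in rad, then the finger opening in m, from 0 to 0.0854. In form: [[x, y, z, ax, ay, az, jaw], ...]. A call has 1 to 8 rows; each row shifts and turns the commanded pose from where the row before left it, along the tool's axes as they then stand; what a row does not reach is not made up. A row lasts 1/12 s, in which the tool goes at most 41.7 mm and 7.16 degrees, less where a joint would pass 70% of its speed; a pose out of reach is approached as far as the arm can. A call with a gripper value outside its range is refused whole. The fingers move at their own pace and stop on an object; "newtons" is the grip in N (left out, the last holds). Time passes only in rows, so rows that do not move let the fingers close. It gives the time, the measured TCP pose, the force, the opening and the grip force at its end, in the units of the state.
- read_state(): the state, without advancing time (a new reading comes with each control period).
- get_image(name): name is "scene" or "top" or "wrist"; returns a dict with "image" (384x512x3 uint8, blue, green, red), "fov_y" (degrees; the focal length in pixels is half the picture's height over the tangent of half this angle, whatever the lens; pixels are square), "cx", "cy" (the principal point, pixels), "world_from_camera" (4x4, takes a point from camera to world coordinates). Camera axes: x right, y down, z forward; pixel columns grow to the right and rows downward; lengths in m; the calibration is good to about 2 mm. A picture is of the moment at which its call begins. There is no depth.
- close_job(): hands the job in; it is judged then, once.
The state is a dict: "clock": time; "qpos": joint angles; "qd": joint speeds; "effort": joint torques, N m; "tcp_pos": TCP position; "tool_rot": TCP orientation; "contact_force": force on the tool from outside, world axes, zero at the start; "ft_torque": the same for the moment, N m; "grip_width": opening from 0.0 (shut) to 1.0 (fully open); "gripper_force": force on a finger pad.
Only numpy, scipy, OpenCV 4.12 (cv2) and the standard library are available. Lean on these libraries where they do the work, as an engineer would, in place of code of your own. Each camera call takes 0.05 s, during which the arm holds its last target. There are 200 camera calls.

## Working session

There is one attempt and no reset: what is moved stays moved. The work goes in short steps, Python scripts to look and compute and a tool call to move; the robot and the scene stay as the last step left them, time stands still between calls to the robot, and variables do not carry over. Pictures are saved under pics/ and viewed, at most 10 in all, crops included, and the job is handed in when it is done.

Besides the shell and the picture viewer there is one more tool, called after "Emit:" as name(argument=value, ...) on one line, values as JSON. apply_moves: Moves the arm, as the interface text tells. Its arguments: {"type":"object","properties":{"motion":{"type":"array","items":{"type":"array","items":{"type":"number"}}},"newtons":{"type":"number"}},"required":["motion"]}

```bash
mkdir -p pics; ls; python3 - <<'E'
from workcell import *
import cv2,numpy as np
s=read_state();print({k:np.round(v,3).tolist() for k,v in s.items()}, hold_point_z)
for n in("scene","top"):
    d=get_image(n);cv2.imwrite(f"pics/{n}0.png",d["image"]);print(n,d["fov_y"],d["cx"],d["cy"],np.round(d["world_from_camera"],4).tolist())
E
```

```text
pics
{'clock': 0.0, 'qpos': [-1.376, 0.313, 1.498, -0.0, 1.331, -0.223], 'qd': [0.001, 0.001, 0.002, -0.001, -0.0, -0.002], 'effort': [0.001, -41.227, -25.974, -0.0, 0.004, -0.0], 'tcp_pos': [0.213, -0.48, 0.193], 'tool_rot': [-3.072, -0.651, 0.0], 'contact_force': [-0.31, 0.558, 0.631], 'ft_torque': [-0.038, 0.016, 0.011], 'gripper_force': 0.0, 'grip_width': 1.001} 0.0187
scene 49.33580168788734 256.63022547389306 196.1295711979684 [[-0.6645, -0.3158, 0.6773, -0.2948], [-0.7471, 0.262, -0.6109, 0.7317], [0.0155, -0.9119, -0.4101, 0.6133], [0.0, 0.0, 0.0, 1.0]]
top 53.64424613538402 253.08386397240034 193.50930842760792 [[-0.027, -0.9953, 0.0925, 0.4882], [-0.9996, 0.026, -0.0115, -0.0123], [0.0091, -0.0928, -0.9956, 1.0658], [0.0, 0.0, 0.0, 1.0]]
```

View pics/scene0.png

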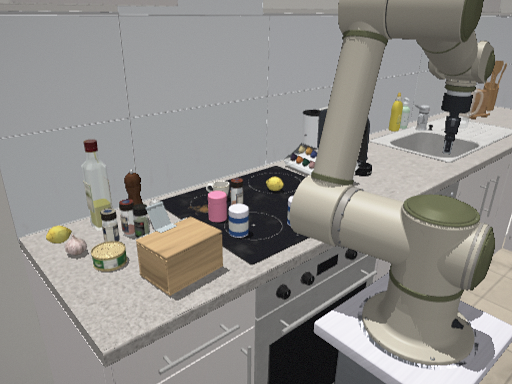

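View pics/top0.png

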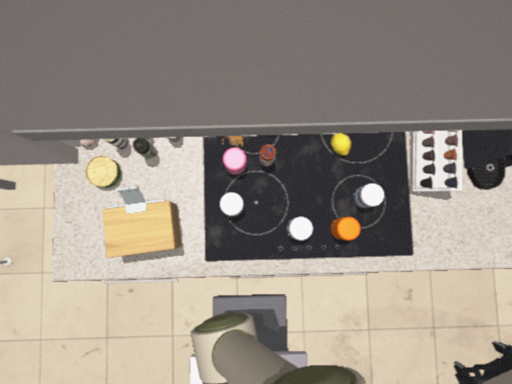

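The top view shows three pale-lidded tins near (232,204), (301,228) and (370,195). The orange decoy is at (347,228), the pink one at (235,160), the jar at (267,155) and the lemon at (341,145). The box is at (138,228), with its tab on the far side near (133,200).

```bash
cat > h.py <<'E'
from workcell import *
import cv2,numpy as np
from scipy.spatial.transform import Rotation as R
def ray(d,uv):
    f=d["image"].shape[0]/2/np.tan(np.radians(d["fov_y"]/2));T=np.array(d["world_from_camera"])
    v=T[:3,:3]@np.array([(uv[0]-d["cx"])/f,(uv[1]-d["cy"])/f,1.]);return T[:3,3],v
def onz(d,uv,z):
    o,v=ray(d,uv);return o+v*(z-o[2])/v[2]
def proj(d,p):
    f=d["image"].shape[0]/2/np.tan(np.radians(d["fov_y"]/2));T=np.array(d["world_from_camera"])
    c=T[:3,:3].T@(np.array(p)-T[:3,3]);return np.array([c[0]/c[2]*f+d["cx"],c[1]/c[2]*f+d["cy"]])
def blobs(mask,amin=60):
    cs,_=cv2.findContours(mask.astype(np.uint8),cv2.RETR_EXTERNAL,cv2.CHAIN_APPROX_NONE)
    return [c for c in cs if cv2.contourArea(c)>amin]
E
python3 - <<'E'
from h import *
d=get_image("top");im=d["image"];hsv=cv2.cvtColor(im,cv2.COLOR_BGR2HSV)
H,S,V=hsv[...,0].astype(int),hsv[...,1],hsv[...,2]
reg=np.zeros(H.shape,bool);reg[138:262,207:410]=1
for n,m,z in(("lid",(S<60)&(V>150),.086),("orange",(H>5)&(H<18)&(S>150)&(V>120),.086),("lemon",(H>22)&(H<35)&(S>150)&(V>100),.025),("pink",(H>160)&(S>80)&(V>140),.08)):
    for c in blobs(m&reg):
        (u,v),r=cv2.minEnclosingCircle(c);p=onz(d,(u,v),z);q=onz(d,(u+r,v),z)
        print(n,np.round([u,v,r],1),p.round(3),"diam",round(2*np.linalg.norm(q-p),3),"reach",np.hypot(p[0],p[1]).round(3))
m=(H>8)&(H<25)&(S>90)&(V>90);reg[:]=0;reg[195:265,98:182]=1
for c in blobs(m&reg,500):
    r=cv2.minAreaRect(c);b=cv2.boxPoints(r);print(r)
    P=np.array([onz(d,x,.102) for x in b]);print(P.round(3),P.mean(0).round(3),np.linalg.norm(P-np.roll(P,1,0),axis=1).round(3))
cv2.imwrite("pics/a.png",cv2.resize(im[180:270,90:190],(800,720))[:600])
cv2.imwrite("pics/crop.png",np.vstack([cv2.resize(im[130:270,90:420],(792,336),interpolation=cv2.INTER_CUBIC),]))
s=get_image("scene")["image"];cv2.imwrite("pics/scr.png",cv2.resize(s[170:300,90:350],(780,390),interpolation=cv2.INTER_CUBIC))
E
```

```text
lid [312.5 258.5  96.5] [ 0.409 -0.171  0.086] diam 0.495 reach 0.443
lid [300.5 228.   11.8] [ 0.487 -0.143  0.086] diam 0.061 reach 0.508
lid [231.2 203.5  11.7] [0.555 0.034 0.086] diam 0.06 reach 0.556
lid [372.  194.   11.7] [ 0.57  -0.333  0.086] diam 0.061 reach 0.66
lid [234.  158.1   9.3] [0.673 0.024 0.086] diam 0.049 reach 0.674
lid [407.5 158.   20.1] [ 0.662 -0.431  0.086] diam 0.106 reach 0.79
orange [345.9 227.7  14.5] [ 0.485 -0.26   0.086] diam 0.075 reach 0.55
lemon [340.  145.   10.8] [ 0.715 -0.271  0.025] diam 0.061 reach 0.764
pink [234.1 158.5  11.8] [0.674 0.024 0.08 ] diam 0.062 reach 0.674
((141.03713989257812, 228.52841186523438), (48.2397575378418, 74.73857879638672), 82.40535736083984)
[[0.547 0.363 0.102]
 [0.567 0.176 0.102]
 [0.446 0.161 0.102]
 [0.427 0.346 0.102]] [0.497 0.261 0.102] [0.121 0.188 0.122 0.186]
```

View pics/a.png

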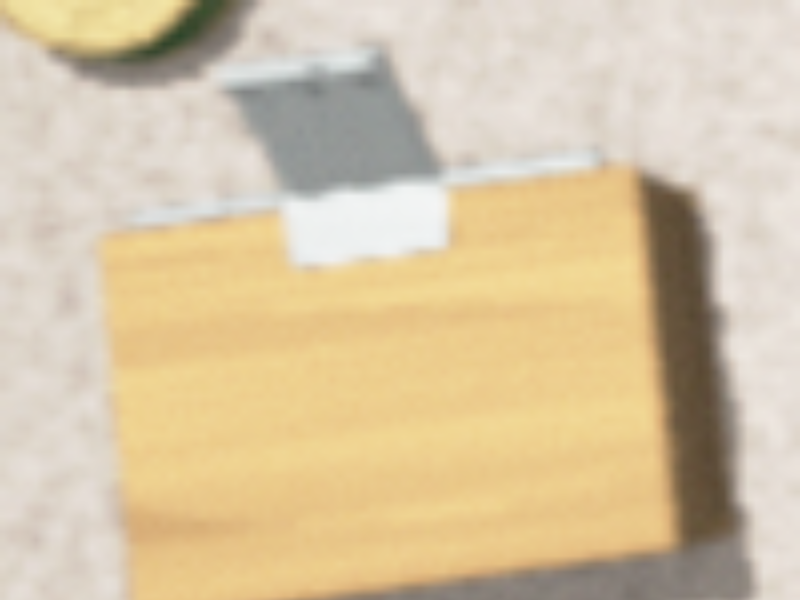

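The crop shows the lid top with corners at full-image pixels (102.5,209.4), (169.6,201) and (175,248). The tab tip edge runs from about (118,190) to (137,186.5), and the tab root is at about (136,203).

```bash
python3 - <<'E'
from h import *
d=get_image("top")
c=[onz(d,u,.102) for u in((102.5,209.4),(169.6,201.),(175,248.1))]
print(np.round(c,3),[np.linalg.norm(c[0]-c[1]).round(3),np.linalg.norm(c[1]-c[2]).round(3)])
e=c[0]-c[1];ya=np.arctan2(-e[0],e[1]);
f=c[1]-c[2];print("yaw hinge",ya,"side",np.arctan2(f[1],f[0]))
tip=[onz(d,u,.095+.056) for u in((117.8,190),(137,187))];print("tip",np.round(tip,3))
yaw=ya
bx=np.array([np.cos(yaw),np.sin(yaw),0]);by=np.array([-bx[1],bx[0],0])
mid=(c[0]+c[1])/2; cen=mid-.063*bx;cen2=(c[0]+c[2])/2-.0*bx; print("centre",cen,cen2, "hinge",cen+.065*bx,"tip offset from hinge",[( (t-cen-.065*bx)@bx,(t-cen)@by) for t in tip])
s=get_image("scene")
for p in c+tip: print(proj(s,p))
im=s["image"];cv2.imwrite("pics/b.png",cv2.resize(im[190:300,120:300],(792,484),interpolation=cv2.INTER_CUBIC))
E
```

```text
[[0.547 0.359 0.102]
 [0.564 0.189 0.102]
 [0.445 0.176 0.102]] [np.float64(0.17), np.float64(0.12)]
yaw hinge 0.09909945944407429 side 0.10675622694100072
tip [[0.59  0.303 0.151]
 [0.596 0.257 0.151]]
centre [0.49315903 0.26752579 0.102     ] [0.49638068 0.2673859  0.102     ] hinge [0.55784012 0.27395672 0.102     ] tip offset from hinge [(np.float64(0.03522606769840364), np.float64(0.026024844963785064)), (np.float64(0.03671370022524665), np.float64(-0.020546860491752025))]
[136.86059575 238.62356236]
[192.10460781 215.75632952]
[222.88466409 230.73914241]
[147.0901173  207.97574449]
[162.12190397 202.20804924]
```

View pics/b.png

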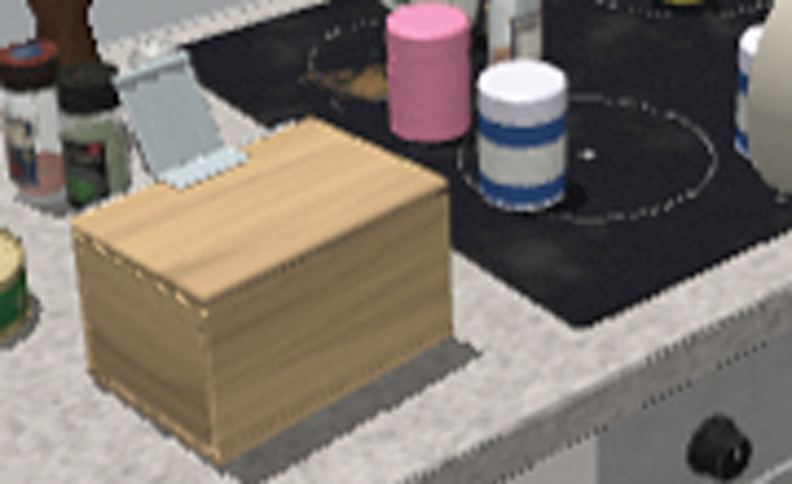

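The scene view confirms the box: lid corners and tab tip lie within 2 px of the projected points. The box centre is (0.494, 0.2675), yaw 0.10. The tins are a (0.555, 0.034), b (0.487, -0.143) and c (0.570, -0.333). Next I'll align the tool with the world axes and approach tin c.

Emit:
apply_moves(motion=[[0,0,0,0,0,0.105,0.0854],[0,0,0,0,0,0.105,0.0854],[0,0,0,0,0,0.105,0.0854],[0,0,0,0,0,0.103,0.0854],[0.015,-0.006,0,0,0,0,0.0854],[0.03,-0.012,0,0,0,0,0.0854],[0.03,-0.012,0,0,0,0,0.0854],[0.03,-0.012,0,0,0,0,0.0854]], newtons=40)

```text
clock: 0.97
tcp_pos: [0.319, -0.4373, 0.1939]
tool_rot: [3.142, -0.002, 0.0]
contact_force: [-0.2, -0.8, 0.3]
grip_width: 1.002
gripper_force: 0.0
```

Emit:
apply_moves(motion=[[0.03,-0.012,0,0,0,0,0.0854],[0.03,-0.012,0,0,0,0,0.0854],[0.03,-0.012,0,0,0,0,0.0854],[0.03,-0.012,0,0,0,0,0.0854],[0.03,-0.012,0,0,0,0,0.0854],[0.03,-0.012,0,0,0,0,0.0854],[0.03,-0.012,0,0,0,0,0.0854],[0.03,-0.012,0.01,0,0,0,0.0854]])

```text
clock: 1.63
tcp_pos: [0.56, -0.3415, 0.1855]
tool_rot: [3.139, -0.0, 0.004]
contact_force: [-0.9, -0.5, 0.2]
grip_width: 1.0
gripper_force: 0.0
```

```bash
cat > w.py <<'E'
from h import *
import sys
d=get_image("wrist");im=d["image"];hsv=cv2.cvtColor(im,cv2.COLOR_BGR2HSV)
s=read_state();print(np.round(s["tcp_pos"],4),np.round(s["contact_force"],2),np.round(np.array(d["world_from_camera"])[:3,3],3))
cv2.imwrite(sys.argv[1],im)
for c in blobs((hsv[...,1]<60)&(hsv[...,2]>140),800):
    (u,v),r=cv2.minEnclosingCircle(c);p=onz(d,(u,v),.086);q=onz(d,(u+r,v),.086);print(np.round([u,v,r]),p.round(4),(2*np.linalg.norm(q-p)).round(3))
E
python3 w.py pics/w1.png
```

```text
[ 0.5633 -0.3378  0.1814] [ 3.78  2.05 -3.26] [ 0.633 -0.341  0.365]
[410. 369.  29.] [ 0.2955 -0.5564  0.086 ] 0.081
[268. 314.  79.] [ 0.3872 -0.3597  0.086 ] 0.201
[ 64. 301.  73.] [ 0.4069 -0.1058  0.086 ] 0.183
[ 87. 236.  27.] [ 0.4954 -0.1505  0.086 ] 0.063
[247. 167.  30.] [ 0.5768 -0.3353  0.086 ] 0.063
[444. 171. 183.] [ 0.5717 -0.5464  0.086 ] 0.394
```

View pics/w1.png

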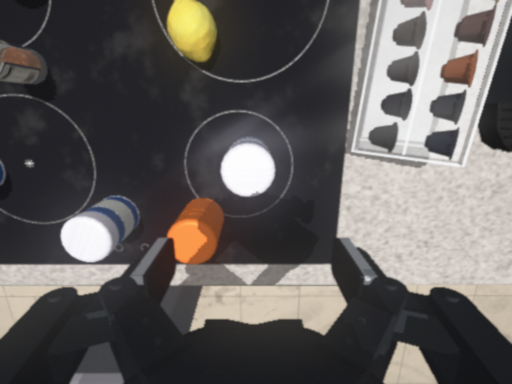

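Tin c's lid is at pixel (247,169), clear of its neighbours. I'll correct the position and descend partway, then check that the arm has settled.

Emit:
apply_moves(motion=[[0.012,-0.006,0.03,0,0,0,0.0854],[0,0,0.03,0,0,0,0.0854],[0,0,0.015,0,0,0,0.0854],[0,0,0,0,0,0,0.0854],[0,0,0,0,0,0,0.0854]])

```text
clock: 2.1
tcp_pos: [0.5699, -0.3359, 0.1088]
tool_rot: [-3.141, 0.0, 0.001]
contact_force: [1.1, -0.1, 0.0]
grip_width: 1.001
gripper_force: 0.0
```

Emit:
apply_moves(motion=[[0.004,-0.002,0.025,0,0,0,0.0854],[0,0,0.025,0,0,0,0.0854],[0,0,0.015,0,0,0,0.0854],[0,0,0.008,0,0,0,0.0854],[0,0,0,0,0,0,0.05],[0,0,0,0,0,0,0.05],[0,0,0,0,0,0,0.05],[0,0,0,0,0,0,0.05]])

```text
clock: 2.77
tcp_pos: [0.575, -0.3349, 0.0385]
tool_rot: [3.139, -0.0, 0.005]
contact_force: [-1.9, -0.1, 7.4]
grip_width: 0.668
gripper_force: 42.2
```

Emit:
apply_moves(motion=[[0,0,0,0,0,0,0.05],[0,0,0,0,0,0,0.05]])

```text
clock: 2.93
tcp_pos: [0.575, -0.3349, 0.0385]
tool_rot: [3.139, -0.0, 0.005]
contact_force: [-0.8, -0.7, 6.4]
grip_width: 0.671
gripper_force: 42.2
```

Emit:
apply_moves(motion=[[0,0,-0.01,0,0,0,0.05],[0,0,-0.02,0,0,0,0.05],[0,0,-0.015,0,0,0,0.05],[0,0,-0.005,0,0,0,0.05],[0,0,0,0,0,0,0.05],[0,0,0,0,0,0,0.05],[0,0,0,0,0,0,0.05],[0,0,0,0,0,0,0.05]])

```text
clock: 3.6
tcp_pos: [0.5736, -0.3336, 0.0847]
tool_rot: [-3.14, 0.0, 0.002]
contact_force: [-0.0, -0.4, -3.8]
grip_width: 0.665
gripper_force: 43.7
```

Emit:
apply_moves(motion=[[0,0,0,0,0,0,0.05],[0,0,0,0,0,0,0.05]])

```text
clock: 3.77
tcp_pos: [0.5739, -0.3338, 0.0853]
tool_rot: [-3.141, 0.0, 0.001]
contact_force: [0.2, 0.1, -3.1]
grip_width: 0.671
gripper_force: 43.7
```

Emit:
apply_moves(motion=[[0,0,0,0,0,0,0.05],[0,0,0,0,0,0,0.05]])

```text
clock: 3.93
tcp_pos: [0.574, -0.3339, 0.0858]
tool_rot: [-3.141, 0.0, 0.0]
contact_force: [-0.3, -0.2, -3.2]
grip_width: 0.669
gripper_force: 43.7
```

Tin c pulls about 3.2 N. I'll set it back down and see it released.

Emit:
apply_moves(motion=[[0,0,0.02,0,0,0,0.05],[0,0,0.015,0,0,0,0.05],[0,0,0.007,0,0,0,0.05],[0,0,0.004,0,0,0,0.05],[0,0,0.002,0,0,0,0.05],[0,0,0.001,0,0,0,0.05],[0,0,0,0,0,0,0.05]])

```text
clock: 4.52
tcp_pos: [0.5746, -0.334, 0.0387]
tool_rot: [3.141, -0.0, 0.002]
contact_force: [-1.8, 3.6, 3.4]
grip_width: 0.667
gripper_force: 44.5
```

Emit:
apply_moves(motion=[[0,0,0,0,0,0,0.0854],[0,0,0,0,0,0,0.0854],[0,0,0,0,0,0,0.0854],[0,0,0,0,0,0,0.0854]])

```text
clock: 4.85
tcp_pos: [0.5742, -0.3342, 0.0372]
tool_rot: [3.141, -0.0, 0.001]
contact_force: [-0.3, -0.6, 0.6]
grip_width: 0.999
gripper_force: 0.0
```

Emit:
apply_moves(motion=[[0,0,-0.025,0,0,0,0.0854],[0,0,-0.035,0,0,0,0.0854],[0,0,-0.035,0,0,0,0.0854],[-0.014,-0.0315,-0.005,0,0,0,0.0854],[-0.014,-0.032,0,0,0,0,0.0854],[-0.014,-0.032,0,0,0,0,0.0854],[-0.014,-0.032,0,0,0,0,0.0854],[-0.014,-0.032,0,0,0,0,0.0854]])

```text
clock: 5.52
tcp_pos: [0.5032, -0.1731, 0.1371]
tool_rot: [3.141, -0.001, 0.001]
contact_force: [0.7, 0.9, 0.9]
grip_width: 0.999
gripper_force: 0.0
```

Emit:
apply_moves(motion=[[-0.014,-0.0315,0,0,0,0,0.0854],[0,0,0.015,0,0,0,0.0854],[0,0,0,0,0,0,0.0854],[0,0,0,0,0,0,0.0854]])

```text
clock: 5.85
tcp_pos: [0.4902, -0.1431, 0.122]
tool_rot: [3.142, -0.0, -0.0]
contact_force: [-0.5, -0.6, -1.0]
grip_width: 1.001
gripper_force: 0.0
```

On target for tin b at (0.490, -0.143). I'll descend 0.085, grip and lift.

Emit:
apply_moves(motion=[[0,0,0.025,0,0,0,0.0854],[0,0,0.03,0,0,0,0.0854],[0,0,0.02,0,0,0,0.0854],[0,0,0.01,0,0,0,0.0854],[0,0,0,0,0,0,0.05],[0,0,0,0,0,0,0.05],[0,0,0,0,0,0,0.05],[0,0,0,0,0,0,0.05]])

```text
clock: 6.52
tcp_pos: [0.4912, -0.1438, 0.0387]
tool_rot: [3.14, -0.0, 0.005]
contact_force: [-0.5, -1.5, 4.5]
grip_width: 0.667
gripper_force: 42.3
```

Emit:
apply_moves(motion=[[0,0,0,0,0,0,0.05],[0,0,-0.01,0,0,0,0.05],[0,0,-0.02,0,0,0,0.05],[0,0,-0.015,0,0,0,0.05],[0,0,-0.005,0,0,0,0.05],[0,0,0,0,0,0,0.05],[0,0,0,0,0,0,0.05],[0,0,0,0,0,0,0.05]])

```text
clock: 7.18
tcp_pos: [0.4895, -0.1426, 0.0861]
tool_rot: [-3.141, 0.0, 0.002]
contact_force: [-0.2, 0.2, -1.4]
grip_width: 0.671
gripper_force: 43.1
```

Emit:
apply_moves(motion=[[0,0,0,0,0,0,0.05],[0,0,0,0,0,0,0.05],[0,0,0,0,0,0,0.05]])

```text
clock: 7.43
tcp_pos: [0.4899, -0.1428, 0.0865]
tool_rot: [-3.141, 0.0, 0.001]
contact_force: [0.5, 0.0, -1.4]
grip_width: 0.671
gripper_force: 43.1
```

Emit:
apply_moves(motion=[[0,0,0,0,0,0,0.05],[0,0,0,0,0,0,0.05]])

```text
clock: 7.6
tcp_pos: [0.49, -0.1429, 0.0868]
tool_rot: [-3.141, 0.0, 0.0]
contact_force: [0.4, 0.1, -1.1]
grip_width: 0.667
gripper_force: 43.1
```

Tin b is light at about 1.3 N. I'll set it back down and then go to tin a.

Emit:
apply_moves(motion=[[0,0,0.02,0,0,0,0.05],[0,0,0.015,0,0,0,0.05],[0,0,0.007,0,0,0,0.05],[0,0,0.004,0,0,0,0.05],[0,0,0.002,0,0,0,0.05],[0,0,0.001,0,0,0,0.05],[0,0,0,0,0,0,0.05]])

```text
clock: 8.18
tcp_pos: [0.4906, -0.1431, 0.0387]
tool_rot: [3.141, -0.0, 0.002]
contact_force: [-0.1, 0.7, 1.5]
grip_width: 0.673
gripper_force: 43.5
```

Emit:
apply_moves(motion=[[0,0,0,0,0,0,0.0854],[0,0,0,0,0,0,0.0854],[0,0,0,0,0,0,0.0854],[0,0,0,0,0,0,0.0854],[0,0,-0.025,0,0,0,0.0854],[0,0,-0.035,0,0,0,0.0854],[0,0,-0.035,0,0,0,0.0854]])

```text
clock: 8.77
tcp_pos: [0.4895, -0.1426, 0.1338]
tool_rot: [-3.141, 0.0, 0.003]
contact_force: [-0.0, -0.3, 0.1]
grip_width: 1.002
gripper_force: 0.0
```

Emit:
apply_moves(motion=[[0.011,-0.029,-0.005,0,0,0,0.0854],[0.011,-0.029,0,0,0,0,0.0854],[0.011,-0.029,0,0,0,0,0.0854],[0.011,-0.029,0,0,0,0,0.0854],[0.012,-0.03,0,0,0,0,0.0854],[0.012,-0.03,0,0,0,0,0.0854],[0,0,0.015,0,0,0,0.0854],[0,0,0,0,0,0,0.0854]])

```text
clock: 9.43
tcp_pos: [0.5572, 0.0346, 0.1207]
tool_rot: [-3.141, -0.004, 0.006]
contact_force: [-0.2, -0.5, -0.8]
grip_width: 1.003
gripper_force: 0.0
```

Emit:
apply_moves(motion=[[0,0,0,0,0,0,0.0854]])

```text
clock: 9.52
tcp_pos: [0.5576, 0.033, 0.1225]
tool_rot: [-3.142, -0.0, 0.003]
contact_force: [0.3, -0.4, -0.4]
grip_width: 0.995
gripper_force: 0.0
```

Emit:
apply_moves(motion=[[0,0,0.025,0,0,0,0.0854],[0,0,0.03,0,0,0,0.0854],[0,0,0.02,0,0,0,0.0854],[0,0,0.01,0,0,0,0.0854],[0,0,0,0,0,0,0.05],[0,0,0,0,0,0,0.05],[0,0,0,0,0,0,0.05],[0,0,0,0,0,0,0.05]])

```text
clock: 10.18
tcp_pos: [0.5593, 0.0327, 0.04]
tool_rot: [3.141, -0.0, 0.005]
contact_force: [-0.3, 0.3, 6.6]
grip_width: 0.669
gripper_force: 42.1
```

Emit:
apply_moves(motion=[[0,0,0,0,0,0,0.05],[0,0,-0.01,0,0,0,0.05],[0,0,-0.02,0,0,0,0.05],[0,0,-0.015,0,0,0,0.05],[0,0,-0.005,0,0,0,0.05],[0,0,0,0,0,0,0.05],[0,0,0,0,0,0,0.05],[0,0,0,0,0,0,0.05]])

```text
clock: 10.85
tcp_pos: [0.5574, 0.0331, 0.0868]
tool_rot: [-3.141, 0.0, 0.003]
contact_force: [0.6, -0.7, -5.9]
grip_width: 0.666
gripper_force: 44.1
```

Emit:
apply_moves(motion=[[0,0,0,0,0,0,0.05],[0,0,0,0,0,0,0.05],[0,0,0,0,0,0,0.05]])

```text
clock: 11.1
tcp_pos: [0.5579, 0.0331, 0.0874]
tool_rot: [-3.141, 0.0, 0.001]
contact_force: [0.5, 0.5, -5.1]
grip_width: 0.66
gripper_force: 44.1
```

Emit:
apply_moves(motion=[[0,0,0,0,0,0,0.05],[0,0,0,0,0,0,0.05]])

```text
clock: 11.27
tcp_pos: [0.558, 0.0331, 0.0877]
tool_rot: [-3.142, 0.0, 0.0]
contact_force: [0.5, 0.0, -5.0]
grip_width: 0.661
gripper_force: 44.1
```

Tin a is the heaviest: 5.1 N against 3.2 N and 1.3 N. I'll set it back down for now, then line up over the lid beside the thumb tab with the fingers shut and the tool yawed to the box.

Emit:
apply_moves(motion=[[0,0,0.02,0,0,0,0.05],[0,0,0.015,0,0,0,0.05],[0,0,0.007,0,0,0,0.05],[0,0,0.004,0,0,0,0.05],[0,0,0.002,0,0,0,0.05],[0,0,0.001,0,0,0,0.05],[0,0,0,0,0,0,0.05]])

```text
clock: 11.85
tcp_pos: [0.5589, 0.0332, 0.0402]
tool_rot: [3.142, -0.0, 0.003]
contact_force: [-1.7, 1.8, 3.2]
grip_width: 0.665
gripper_force: 45.6
```

Emit:
apply_moves(motion=[[0,0,0,0,0,0,0.0854],[0,0,0,0,0,0,0.0854],[0,0,0,0,0,0,0.0854],[0,0,0,0,0,0,0.0854],[0,0,-0.025,0,0,0,0.0854],[0,0,-0.035,0,0,0,0.0854],[0,0,-0.035,0,0,0,0.0854],[0,0,-0.02,0,0,-0.1,0]])

```text
clock: 12.52
tcp_pos: [0.5592, 0.0329, 0.1579]
tool_rot: [3.137, 0.156, 0.008]
contact_force: [0.7, -0.6, 1.4]
grip_width: 0.879
gripper_force: 0.0
```

Emit:
apply_moves(motion=[[0.0025,-0.03,0,0,0,0,0],[0.0025,-0.03,0,0,0,0,0],[0.0025,-0.03,0,0,0,0,0],[0.0025,-0.03,0,0,0,0,0],[0.0025,-0.03,0,0,0,0,0],[0.0025,-0.03,0,0,0,0,0],[0.0025,-0.03,0,0,0,0,0],[0.0025,-0.03,0,0,0,0,0]])

```text
clock: 13.18
tcp_pos: [0.5539, 0.2753, 0.154]
tool_rot: [3.138, 0.157, 0.0]
contact_force: [1.1, 0.1, -0.0]
grip_width: -0.001
gripper_force: 0.0
```

Emit:
apply_moves(motion=[[0,0,0,0,0,0,0],[0,0,0,0,0,0,0]])

```text
clock: 13.35
tcp_pos: [0.5538, 0.2749, 0.1536]
tool_rot: [3.137, 0.16, -0.0]
contact_force: [-0.5, -0.1, -0.1]
grip_width: 0.001
gripper_force: 0.0
```

```bash
python3 - <<'E'
from h import *
s=read_state();p=s["tcp_pos"];bx=np.array([np.cos(.103),np.sin(.103),0]);by=np.array([-bx[1],bx[0],0])
H=np.array([.56,.2745,.095]);r=p-H;print(p,s["tool_rot"],r@bx,r@by,r[2])
im=get_image("scene")["image"]
w=get_image("wrist")["image"]
cv2.imwrite("pics/c.png",np.hstack([cv2.resize(im[150:300,100:300],(400,300)),cv2.resize(w,(400,300))]))
E
```

```text
[0.55379329 0.27493894 0.15362661] [ 3.13728428e+00  1.60182010e-01 -1.56621256e-04] -0.0061286874520922515 0.0010747779344869289 0.05862660975601294
```

View pics/c.png

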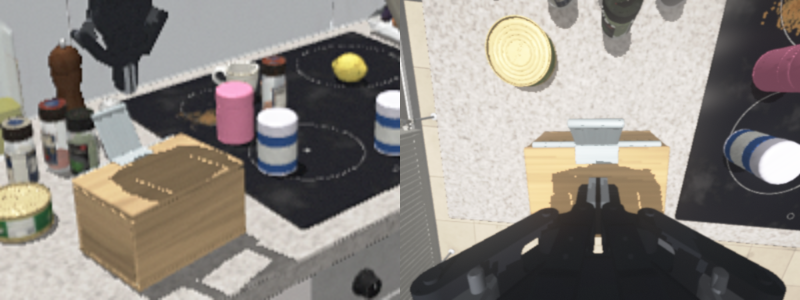

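Both views show the shut fingers centred on the tab and just in front of it, with all the tins upright. I'll push the tab outward and down along its arc.

Emit:
apply_moves(motion=[[0.006,0,0.01,0,0,0,0],[0.01,0,0,0,0,0,0],[0.01,0,0.003,0,0,0,0],[0.006,0,0.005,0,0,0,0],[0.005,0,0.005,0,0,0,0],[0.005,0,0.007,0,0,0,0],[0.005,0,0.009,0,0,0,0],[0.004,0,0.008,0,0,0,0]])

```text
clock: 14.12
tcp_pos: [0.6096, 0.2792, 0.1102]
tool_rot: [-3.136, -0.156, -0.021]
contact_force: [15.8, 1.4, 24.5]
grip_width: -0.003
gripper_force: 12.3
```

```bash
python3 - <<'E'
from h import *
s=read_state();print(s["tcp_pos"],s["contact_force"],s["ft_torque"])
im=get_image("scene")["image"]
w=get_image("wrist")["image"]
cv2.imwrite("pics/d.png",np.hstack([cv2.resize(im[130:290,100:260],(450,450)),cv2.resize(w[100:320,100:400],(330,450))]))
E
```

```text
[0.60958069 0.27921598 0.11024543] [15.76327568  1.37890814 24.48789338] [ 0.1656806  -2.51738879  0.01199541]
```

View pics/d.png

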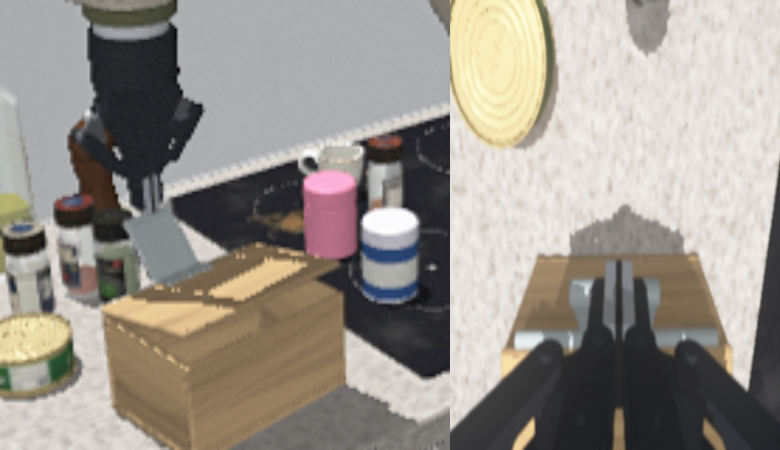

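The left half shows the fingertips slipped over the top of the tab and now pressing its end from behind, with the lid cracked open about 10°. I'll lift off, come back in front and push lower on the tab.

Emit:
apply_moves(motion=[[0.002,0,-0.01,0,0,0,0],[0.002,0,-0.02,0,0,0,0],[0,0,-0.025,0,0,0,0],[0,0,0,0,0,0,0],[-0.02,0,0,0,0,0,0],[-0.03,0,0,0,0,0,0],[-0.001,0,0,0,0,0,0],[0,0,0,0,0,0,0]])

```text
clock: 14.88
tcp_pos: [0.557, 0.2743, 0.1618]
tool_rot: [3.137, 0.158, -0.002]
contact_force: [0.3, 0.3, 1.1]
grip_width: 0.001
gripper_force: 0.0
```

Emit:
apply_moves(motion=[[0,0,0.015,0,0,0,0],[0,0,0.015,0,0,0,0],[0,0,0.008,0,0,0,0],[0,0,0,0,0,0,0]])

```text
clock: 15.22
tcp_pos: [0.5579, 0.274, 0.1218]
tool_rot: [3.137, 0.156, -0.005]
contact_force: [1.0, 0.5, -0.8]
grip_width: -0.001
gripper_force: 0.0
```

```bash
python3 - <<'E'
from h import *
s=read_state();p=s["tcp_pos"];bx=np.array([np.cos(.103),np.sin(.103),0]);by=np.array([-bx[1],bx[0],0])
H=np.array([.56,.2745,.095]);r=p-H;print(p,s["tool_rot"],r@bx,r@by,r[2],s["contact_force"])
im=get_image("scene")["image"]
cv2.imwrite("pics/e.png",cv2.resize(im[150:290,120:260],(500,500),interpolation=cv2.INTER_CUBIC))
E
```

```text
[0.55788642 0.27397385 0.12183241] [ 3.13698233  0.15617775 -0.00497052] -0.0021564757705116264 -0.00030605060149994646 0.026832406519331775 [ 1.04365634  0.47786274 -0.79416167]
```

View pics/e.png

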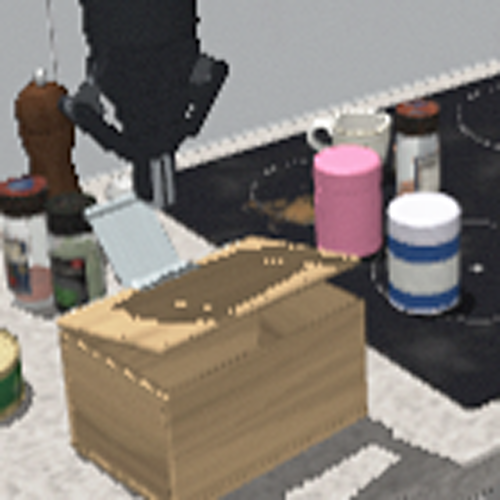

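The lid is ajar about 15°. The fingertip seems to end near crop pixel (155,205), so I'll check where it should project.

```bash
python3 - <<'E'
from h import *
d=get_image("scene");p=read_state()["tcp_pos"]
f=lambda q:((proj(d,q)-[120,150])*500/140).round()
print("tcp",f(p),"20 up",f(p+[0,0,.02]),"40",f(p+[0,0,.04]),"60",f(p+[0,0,.06]))
bx=np.array([np.cos(.103),np.sin(.103),0]);by=np.array([-bx[1],bx[0],0]);H=np.array([.56,.2745,.095])
for a in(60,45,30):
  print(a,[f(H+r*(np.cos(np.radians(a))*bx+np.sin(np.radians(a))*np.array([0,0,1]))+y*by) for r in(65,) for y in(-.025,.025) for r in(.065,)])
hx=cv2.cvtColor(d["image"],cv2.COLOR_BGR2HSV)
big=cv2.resize(d["image"][190:235,135:185],(800,720),interpolation=cv2.INTER_NEAREST)[:600]
w=get_image("wrist");print("wrist tcp",proj(w,p),"tab tip",[proj(w,H+.065*(np.cos(a)*bx+np.sin(a)*np.array([0,0,1]))) for a in(1.05,.8,.5)],"hinge",proj(w,H))
a=cv2.resize(w["image"][90:290,160:360],(400,400),interpolation=cv2.INTER_CUBIC)
b=cv2.resize(d["image"][180:240,125:185],(400,400),interpolation=cv2.INTER_NEAREST)
cv2.imwrite("pics/f.png",np.hstack([b,a]))
E
```

```text
tcp [159. 245.] 20 up [157. 219.] 40 [155. 194.] 60 [153. 168.]
60 [array([157., 185.]), array([ 98., 207.])]
45 [array([147., 193.]), array([ 88., 214.])]
30 [array([140., 205.]), array([ 82., 226.])]
wrist tcp [253.34214646 216.61689929] tab tip [array([253.03985319, 181.14877815]), array([252.96614197, 156.60849814]), array([252.91657023, 134.82271705])] hinge [253.2549789  201.74926899]
```

View pics/f.png

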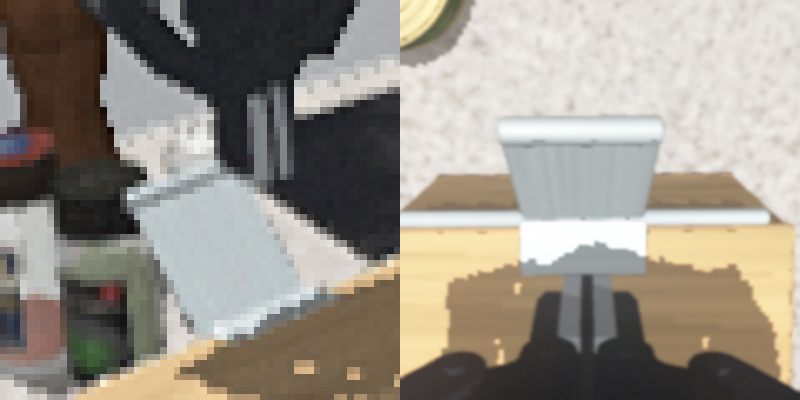

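The right half shows the fingers in front of the tab, with the fingertip at wrist pixel (254,227). In the left half the visible fingertip ends near scene pixel (165.5,207), higher than the predicted TCP. I'll triangulate it.

```bash
python3 - <<'E'
from h import *
def tri(o1,v1,o2,v2):
    v1=v1/np.linalg.norm(v1);v2=v2/np.linalg.norm(v2)
    t=np.linalg.lstsq(np.c_[v1,-v2],o2-o1,rcond=None)[0];a,b=o1+t[0]*v1,o2+t[1]*v2;return (a+b)/2,np.linalg.norm(a-b)
d=get_image("scene");w=get_image("wrist");p=read_state()["tcp_pos"];print("tcp",p)
print("tip",tri(*ray(d,(165.5,207)),*ray(w,(254,227))))
# tab tip corners: scene crop (128,195),(218,165)->full ; wrist crop (98,122),(264,122)->full
sc=[(125+.15*x,180+.15*y) for x,y in((128,193),(220,166))]
wc=[(160+x/2,90+y/2) for x,y in((98,125),(264,125))]
for a,b in zip(sc,wc): print("tab tip",tri(*ray(d,a),*ray(w,b)))
sc=[(125+.15*x,180+.15*y) for x,y in((205,337),(300,295))]
wc=[(160+x/2,90+y/2) for x,y in((120,220),(247,220))]
for a,b in zip(sc,wc): print("tab root",tri(*ray(d,a),*ray(w,b)))
E
```

```text
tcp [0.55867932 0.27441886 0.1247862 ]
tip (array([0.56178993, 0.27124869, 0.15314046]), np.float64(0.007062033590979198))
tab tip (array([0.60480635, 0.30529214, 0.14342776]), np.float64(0.001520835025527483))
tab tip (array([0.61085911, 0.25844533, 0.1394761 ]), np.float64(0.006444032879888353))
tab root (array([0.55976048, 0.30146646, 0.09857587]), np.float64(0.0007931262106285638))
tab root (array([0.5662485 , 0.25298246, 0.09849679]), np.float64(0.005617167680813294))
```

Emit:
apply_moves(motion=[[0.008,0,0,0,0,0,0],[0.006,0,0,0,0,0,0],[0.005,0,0,0,0,0,0],[0.003,0,0,0,0,0,0]])

```text
clock: 15.8
tcp_pos: [0.5807, 0.2765, 0.1241]
tool_rot: [-3.138, -0.156, -0.001]
contact_force: [-0.5, 0.2, -1.1]
grip_width: -0.002
gripper_force: 0.0
```

```bash
python3 - <<'E'
from h import *
d=get_image("scene");hs=cv2.cvtColor(d["image"],cv2.COLOR_BGR2HSV)
p=read_state()["tcp_pos"];print(p,read_state()["contact_force"])
for k in range(-5,50,5): 
    u,v=proj(d,p+[0,0,k*.001]).round().astype(int);print(k,u,v,[d["image"][v,u+i].tolist() for i in(-2,0,2)])
E
```

```text
[0.58084501 0.27640296 0.12391255] [-0.33913743  0.19674106 -0.60964932]
-5 160 218 [[200, 197, 187], [143, 142, 137], [178, 177, 167]]
0 159 216 [[200, 197, 188], [201, 198, 189], [201, 199, 189]]
5 159 214 [[200, 198, 188], [201, 199, 190], [203, 201, 191]]
10 159 212 [[201, 200, 189], [198, 197, 187], [204, 200, 192]]
15 159 211 [[200, 198, 190], [203, 200, 190], [201, 199, 190]]
20 159 209 [[200, 198, 189], [204, 202, 191], [200, 198, 188]]
25 159 207 [[203, 201, 193], [207, 204, 195], [212, 210, 200]]
30 158 205 [[199, 197, 186], [143, 141, 134], [170, 168, 161]]
35 158 203 [[106, 102, 99], [134, 130, 125], [97, 94, 91]]
40 158 202 [[55, 51, 49], [133, 129, 126], [65, 62, 61]]
45 158 200 [[34, 29, 27], [135, 131, 126], [46, 45, 44]]
```

There was no contact, and the image puts the shut fingertips about 28 mm above the reported TCP. I'll back off, go 32 mm lower and push again.

Emit:
apply_moves(motion=[[-0.012,0,0,0,0,0,0],[-0.011,0,0,0,0,0,0],[0,0,0.01,0,0,0,0],[0,0,0.012,0,0,0,0],[0,0,0.01,0,0,0,0],[0,0,0,0,0,0,0]])

```text
clock: 16.35
tcp_pos: [0.5562, 0.2738, 0.0891]
tool_rot: [3.137, 0.156, -0.006]
contact_force: [-0.4, 0.4, -0.9]
grip_width: -0.001
gripper_force: 0.0
```

Emit:
apply_moves(motion=[[0.01,0,0,0,0,0,0],[0.01,0,0,0,0,0,0],[0.007,0,0.003,0,0,0,0]])

```text
clock: 16.6
tcp_pos: [0.5846, 0.2769, 0.0893]
tool_rot: [-3.138, -0.157, 0.001]
contact_force: [-6.6, -0.1, 1.8]
grip_width: -0.002
gripper_force: 3.0
```

Contact now (-6.6 N in x), so I'll continue along the arc.

Emit:
apply_moves(motion=[[0.006,0,0.004,0,0,0,0],[0.005,0,0.005,0,0,0,0],[0.003,0,0.005,0,0,0,0],[0.002,0,0.006,0,0,0,0]])

```text
clock: 16.93
tcp_pos: [0.5996, 0.2785, 0.0686]
tool_rot: [3.138, 0.157, -0.003]
contact_force: [-4.9, -0.1, 3.9]
grip_width: 0.003
gripper_force: 2.5
```

Emit:
apply_moves(motion=[[0.003,0,0.005,0,0,0,0],[0.003,0,0.004,0,0,0,0],[0,0,0,0,0,0,0]])

```text
clock: 17.18
tcp_pos: [0.6062, 0.2791, 0.0591]
tool_rot: [-3.138, -0.156, 0.0]
contact_force: [0.6, 0.1, -0.1]
grip_width: -0.002
gripper_force: 0.0
```

```bash
python3 - <<'E'
from h import *
s=read_state();p=s["tcp_pos"];bx=np.array([np.cos(.103),np.sin(.103),0]);by=np.array([-bx[1],bx[0],0])
H=np.array([.56,.2745,.095]);r=p-H;print(p,r@bx,r@by,r[2],s["contact_force"])
# lid front-left corner in scene: predicted pixel vs lid angle
d=get_image("scene");im=d["image"];hs=cv2.cvtColor(im,cv2.COLOR_BGR2HSV)
m=(hs[...,0]>8)&(hs[...,0]<25)&(hs[...,1]>60)&(hs[...,2]>60);m[:,:120]=0;m[:,235:]=0;m[:120]=0;m[300:]=0
c=max(blobs(m,300),key=cv2.contourArea);print(cv2.boundingRect(c))
z=np.array([0,0,1])
for a in range(40,95,10):
    t=np.radians(a);u=-np.cos(t)*bx+np.sin(t)*z;n=np.sin(t)*bx+np.cos(t)*z
    print(a,[proj(d,H+.126*u+y*by).round().tolist() for y in(.086,-.086)])
E
```

```text
[0.60620927 0.27912035 0.05911849] 0.04643942530580141 -0.0001552778068521231 -0.03588150861039196 [ 0.62011067  0.07370941 -0.14617736]
(137, 219, 86, 77)
40 [[157.0, 224.0], [215.0, 201.0]]
50 [[152.0, 216.0], [210.0, 193.0]]
60 [[147.0, 208.0], [205.0, 187.0]]
70 [[141.0, 202.0], [200.0, 181.0]]
80 [[136.0, 197.0], [194.0, 177.0]]
90 [[130.0, 193.0], [189.0, 174.0]]
```

```bash
python3 - <<'E'
from h import *
for n in("scene","top"):
    d=get_image(n);im=d["image"];hs=cv2.cvtColor(im,cv2.COLOR_BGR2HSV)
    m=(hs[...,0]>5)&(hs[...,0]<28)&(hs[...,1]>70)&(hs[...,2]>30)
    x0,x1,y0,y1=(120,235,150,300) if n=="scene" else (90,190,170,270)
    k=np.zeros_like(m);k[y0:y1,x0:x1]=1
    print(n,[(cv2.boundingRect(c),cv2.contourArea(c)) for c in blobs(m&k,40)])
    q=(m&k)[y0:y1:3,x0:x1:2]
    print("\n".join("".join("#" if v else "." for v in r) for r in q))
E
```

```text
scene [((137, 219, 86, 77), 4360.0), ((197, 205, 11, 8), 44.5), ((134, 186, 68, 54), 1610.5), ((125, 173, 11, 22), 163.0)]
..........................................................
..........................................................
..........................................................
..........................................................
..........................................................
..........................................................
..........................................................
..........................................................
....####..................................................
...#####..................................................
...#####................................................##
...#####..................................................
...#####................................#.................
....####............................#####.................
....###........................#########..................
...........................#############..................
..........#...........###########
[... 3041 characters left out ...]
..........######################.....
.....................########################.....
.....................#########################....
.....................#########################....
.....................#########################....
.....................#########################....
.....................######################.......
......................##########..................
..................................................
..................................................
..................................................
..................................................
..................................................
..................................................
```

The mask puts the lid's top corners at (143,204) and (200,186), which is about 68° open. I'll rise over the lid, come down in front of it and push its inner face to the stop.

Emit:
apply_moves(motion=[[0,0,-0.02,0,0,0,0],[0,0,-0.035,0,0,0,0],[0,0,-0.035,0,0,0,0],[0,0,-0.035,0,0,0,0],[0,0,-0.035,0,0,0,0],[0,0,-0.01,0,0,0,0],[-0.02,0,0,0,0,0,0],[-0.03,0,0,0,0,0,0]])

```text
clock: 18.0
tcp_pos: [0.557, 0.2736, 0.2295]
tool_rot: [-3.138, -0.155, -0.003]
contact_force: [0.9, 0.3, -0.6]
grip_width: 0.001
gripper_force: 0.0
```

Emit:
apply_moves(motion=[[-0.03,0,0,0,0,0,0],[-0.03,0,0,0,0,0,0],[-0.015,0,0.01,0,0,0,0],[0,0,0.025,0,0,0,0],[0,0,0.025,0,0,0,0],[0,0,0,0,0,0,0],[0,0,0,0,0,0,0]])

```text
clock: 18.58
tcp_pos: [0.4813, 0.2664, 0.1697]
tool_rot: [3.137, 0.156, -0.002]
contact_force: [0.6, 0.1, 0.7]
grip_width: 0.001
gripper_force: 0.0
```

Emit:
apply_moves(motion=[[0.02,0,0,0,0,0,0],[0.012,0,0,0,0,0,0],[0.01,0,0,0,0,0,0],[0.01,0,0,0,0,0,0],[0.008,0,0,0,0,0,0]])

```text
clock: 19.0
tcp_pos: [0.5465, 0.2741, 0.1822]
tool_rot: [-3.133, -0.157, -0.033]
contact_force: [-6.5, -1.8, 53.5]
grip_width: -0.001
gripper_force: 26.8
```

The tool is riding on the lid's top edge (53 N up). I'll back off straight away and go lower before pushing again.

Emit:
apply_moves(motion=[[0,0,-0.02,0,0,0,0],[0,0,-0.02,0,0,0,0],[-0.02,0,0,0,0,0,0],[-0.03,0,0,0,0,0,0],[-0.03,0,0,0,0,0,0],[0,0,0,0,0,0,0],[0,0,0,0,0,0,0]])

```text
clock: 19.58
tcp_pos: [0.4617, 0.2649, 0.2122]
tool_rot: [-3.137, -0.157, -0.006]
contact_force: [0.6, 0.3, -0.0]
grip_width: 0.001
gripper_force: 0.0
```

```bash
python3 - <<'E'
from h import *
s=read_state();p=s["tcp_pos"];bx=np.array([np.cos(.103),np.sin(.103),0]);by=np.array([-bx[1],bx[0],0])
H=np.array([.56,.2745,.095]);r=p-H;print(p,r@bx,r@by,r[2],s["contact_force"])
d=get_image("scene");im=d["image"];w=get_image("wrist")["image"]
print("tcp px",proj(d,p),"wrist", )
cv2.imwrite("pics/g.png",np.hstack([cv2.resize(im[110:260,100:250],(450,450),interpolation=cv2.INTER_CUBIC),cv2.resize(w[84:384,140:370],(345,450),interpolation=cv2.INTER_CUBIC)]))
E
```

```text
[0.46173052 0.26489075 0.21219448] -0.0987366697305884 0.0005455469028550091 0.11719448470964194 [ 0.59627526  0.30300994 -0.03800367]
tcp px [187.01803587 198.08796936] wrist
```

View pics/g.png

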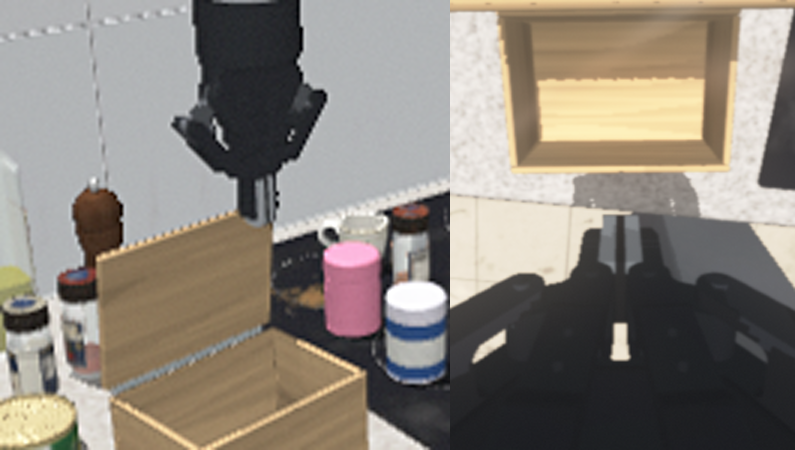

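The left half shows the lid about 85° open, with its top-left corner at scene pixel (132,196), the box empty and intact, and the tins upright. I'll lower, tilt the fingers forward and nudge the lid to the stop.

Emit:
apply_moves(motion=[[0,0,0.03,0,0,0,0],[0,0,0.032,0,0,0,0],[0,0,0,0,0.12,0,0],[0,0,0,0,0.12,0,0],[0.02,0,0.005,0,0,0,0],[0.026,0,0.0065,0,0,0,0],[0.026,0,0.0065,0,0,0,0],[0,0,0,0,0,0,0]])

```text
clock: 20.35
tcp_pos: [0.5401, 0.2717, 0.1477]
tool_rot: [-3.103, -0.152, -0.378]
contact_force: [-0.6, 0.9, 0.1]
grip_width: 0.001
gripper_force: 0.0
```

Emit:
apply_moves(motion=[[0.008,0,0.002,0,0,0,0],[0.008,0,0.002,0,0,0,0],[0.006,0,0.0015,0,0,0,0]])

```text
clock: 20.6
tcp_pos: [0.5588, 0.2744, 0.1476]
tool_rot: [-3.103, -0.155, -0.374]
contact_force: [-1.7, 0.2, 1.4]
grip_width: 0.001
gripper_force: 0.9
```

Emit:
apply_moves(motion=[[0.006,0,0.0015,0,0,0,0],[0.005,0,0.001,0,0,0,0]])

```text
clock: 20.77
tcp_pos: [0.5695, 0.2755, 0.1475]
tool_rot: [-3.104, -0.155, -0.373]
contact_force: [-4.7, -0.2, 0.1]
grip_width: -0.002
gripper_force: 3.3
```

Emit:
apply_moves(motion=[[0.004,0,0.001,0,0,0,0]])

```text
clock: 20.85
tcp_pos: [0.5702, 0.2756, 0.1469]
tool_rot: [-3.106, -0.156, -0.36]
contact_force: [-42.7, -7.2, 23.7]
grip_width: 0.001
gripper_force: 22.3
```

That is the stop. I'll back off, level the tool and check the lid angle numerically.

Emit:
apply_moves(motion=[[-0.025,0,-0.006,0,0,0,0],[-0.035,0,-0.008,0,0,0,0],[-0.03,0,-0.007,0,0,0,0],[0,0,0,0,-0.12,0,0.0854],[0,0,0,0,-0.12,0.1,0.0854],[0,0,0,0,0,0,0.0854],[0,0,0,0,0,0,0.0854]])

```text
clock: 21.43
tcp_pos: [0.4823, 0.2665, 0.1465]
tool_rot: [-3.135, -0.031, -0.039]
contact_force: [0.6, 0.8, 0.8]
grip_width: 0.566
gripper_force: 0.0
```

```bash
python3 - <<'E'
from h import *
bx=np.array([np.cos(.103),np.sin(.103),0]);by=np.array([-bx[1],bx[0],0]);z=np.array([0,0,1]);H=np.array([.56,.2745,.095])
print(read_state()["tcp_pos"],read_state()["contact_force"])
for n in("scene","top"):
    d=get_image(n);im=d["image"];hs=cv2.cvtColor(im,cv2.COLOR_BGR2HSV)
    m=(hs[...,0]>5)&(hs[...,0]<28)&(hs[...,1]>70)&(hs[...,2]>30)
    if n=="scene":
        x0,x1,y0,y1=120,200,165,245
        q=m[y0:y1:2,x0:x1];print(*["%d %s"%(y0+2*i,"".join("#" if v else "." for v in r)) for i,r in enumerate(q)],sep="\n")
        for a in(80,85,90,94.5):
            t=np.radians(a);u=-np.cos(t)*bx+np.sin(t)*z;nn=np.sin(t)*bx+np.cos(t)*z
            print(a,[proj(d,H+.126*u+k*nn+y*by).round(1).tolist() for y,k in((.086,0),(.086,.007),(-.086,0))])
    else:
        hv=hs[...,1]; reg=np.zeros(m.shape,bool);reg[138:262,207:410]=1
        for c in blobs((hs[...,1]<60)&(hs[...,2]>150)&reg):
            (u,v),r=cv2.minEnclosingCircle(c);print("tin",np.round([u,v,r],1),onz(d,(u,v),.086).round(3)) if 9<r<16 else 0
E
```

```text
[0.48234305 0.2665487  0.14650564] [0.58565132 0.80157394 0.76900721]
165 ................................................................................
167 ................................................................................
169 ................................................................................
171 ................................................................................
173 ........##...###................................................................
175 ......#############.............................................................
177 .....###############............................................................
179 ....################............................................#...............
181 .....###############........................##.......#......######..............
183 .....###############.........................#.............#######..............
185 ......###############........#######.......................#######..............
187 ......###############..#############.....................#########..............
189 ......
[... 2061 characters left out ...]
..###################################################
239 .........................#######################################################
241 ....................############################################################
243 ###..............###############################################################
80 [[135.6, 196.7], [133.9, 195.3], [194.4, 176.8]]
85 [[132.9, 194.7], [131.2, 193.6], [191.7, 175.2]]
90 [[130.2, 193.2], [128.5, 192.3], [188.9, 173.9]]
94.5 [[127.9, 192.1], [126.2, 191.5], [186.5, 173.1]]
tin [300.2 227.9  12.1] [ 0.487 -0.142  0.086]
tin [230.8 203.7  11.8] [0.554 0.035 0.086]
tin [371.6 194.6  11.9] [ 0.568 -0.332  0.086]
tin [234.  158.    9.5] [0.674 0.024 0.086]
```

The lid's left edge is at (127,195), which matches fully open, and all tins are in place. Now back to tin a.

Emit:
apply_moves(motion=[[0.009,0.028,0,0,0,0,0.0854],[0.009,0.03,0,0,0,0,0.0854],[0.01,0.03,0,0,0,0,0.0854],[0.01,0.03,0,0,0,0,0.0854],[0.01,0.03,0,0,0,0,0.0854],[0.01,0.03,0,0,0,0,0.0854],[0.01,0.03,0,0,0,0,0.0854],[0.009,0.026,0.01,0,0,0,0.0854]])

```text
clock: 22.2
tcp_pos: [0.5644, 0.0324, 0.1388]
tool_rot: [-3.136, -0.032, -0.044]
contact_force: [0.2, -0.7, 0.4]
grip_width: 1.001
gripper_force: 0.0
```

Emit:
apply_moves(motion=[[0,0,0.01,0,0,0,0.0854],[0,0,0,0,0,0,0.0854],[0,0,0,0,0,0,0.0854]])

```text
clock: 22.45
tcp_pos: [0.5628, 0.035, 0.1268]
tool_rot: [-3.135, -0.033, -0.036]
contact_force: [-0.0, 0.1, 0.7]
grip_width: 0.997
gripper_force: 0.0
```

```bash
python3 - <<'E'
from h import *
s=read_state();print(np.round(s["tcp_pos"],4),np.round(s["tool_rot"],3))
print("tool axes\n",R.from_rotvec(s["tool_rot"]).as_matrix().round(3))
E
```

```text
[0.5628 0.035  0.1268] [-3.135 -0.033 -0.036]
tool axes
 [[ 1.     0.021  0.023]
 [ 0.021 -1.     0.006]
 [ 0.023 -0.006 -1.   ]]
```

Emit:
apply_moves(motion=[[-0.004,0.002,0.02,0,-0.023,0.021,0.0854],[0,0,0.025,0,0,0,0.0854],[0,0,0.025,0,0,0,0.0854],[0,0,0.02,0,0,0,0.0854],[0,0,0.01,0,0,0,0.0854],[0,0,0,0,0,0,0.0854]])

```text
clock: 22.95
tcp_pos: [0.5589, 0.034, 0.0257]
tool_rot: [-3.135, -0.001, 0.003]
contact_force: [-0.3, -0.3, -0.6]
grip_width: 0.999
gripper_force: 0.0
```

Emit:
apply_moves(motion=[[0,0,0,0,0,0,0.05],[0,0,0,0,0,0,0.05],[0,0,0,0,0,0,0.05],[0,0,0,0,0,0,0.05],[0,0,0,0,0,0,0.05]])

```text
clock: 23.37
tcp_pos: [0.5612, 0.0332, 0.0291]
tool_rot: [-3.136, 0.001, -0.007]
contact_force: [-0.2, 3.5, 5.7]
grip_width: 0.686
gripper_force: 42.5
```

Emit:
apply_moves(motion=[[0,0,-0.01,0,0,0,0.05],[0,0,-0.02,0,0,0,0.05],[0,0,-0.03,0,0,0,0.05],[0,0,-0.03,0,0,0,0.05],[0,0,-0.03,0,0,0,0.05],[0,0,-0.015,0,0,0,0.05],[0,0,0,0,0,0,0.05],[0,0,0,0,0,0,0.05]])

```text
clock: 24.03
tcp_pos: [0.5597, 0.032, 0.1623]
tool_rot: [-3.136, 0.002, -0.002]
contact_force: [-1.1, 0.2, -6.0]
grip_width: 0.687
gripper_force: 45.5
```

Tin a is held and lifted (6 N, base at about 0.13 m). I'll go back in x first to clear the lid, then across to over the box.

Emit:
apply_moves(motion=[[-0.02,0,0,0,0,0,0.05],[-0.03,0,0,0,0,0,0.05],[-0.02,-0.01,0,0,0,0,0.05],[0,-0.025,0,0,0,0,0.05],[0,-0.03,0,0,0,0,0.05],[0,-0.03,0,0,0,0,0.05],[0,-0.03,0,0,0,0,0.05],[0,-0.03,0,0,0,0,0.05]])

```text
clock: 24.7
tcp_pos: [0.4888, 0.1883, 0.1611]
tool_rot: [-3.136, 0.002, 0.005]
contact_force: [1.7, -0.2, -5.7]
grip_width: 0.681
gripper_force: 45.4
```

Emit:
apply_moves(motion=[[0,-0.03,0,0,0,0,0.05],[0,-0.03,0,0,0,0,0.05],[0,-0.02,0,0,0,0,0.05],[0,0,0,0,0,0,0.05],[0,0,0,0,0,0,0.05],[0,0,0,0,0,0,0.05]])

```text
clock: 25.2
tcp_pos: [0.4895, 0.2665, 0.162]
tool_rot: [-3.137, 0.002, 0.003]
contact_force: [0.7, -1.0, -4.6]
grip_width: 0.689
gripper_force: 45.7
```

```bash
python3 - <<'E'
from h import *
s=read_state();p=s["tcp_pos"];print(np.round(p,4),np.round(s["tool_rot"],3),s["contact_force"])
bx=np.array([np.cos(.103),np.sin(.103),0]);by=np.array([-bx[1],bx[0],0]);C=np.array([.4953,.2678,0]);r=p-C;print("rel box",r@bx,r@by)
d=get_image("scene");im=d["image"];hs=cv2.cvtColor(im,cv2.COLOR_BGR2HSV)
m=(hs[...,0]>100)&(hs[...,0]<125)&(hs[...,1]>110)&(hs[...,2]>50);k=np.zeros_like(m);k[150:260,140:260]=1
print("blue",[cv2.boundingRect(c) for c in blobs(m&k,15)],"pred axis base/top",proj(d,[p[0],p[1],p[2]-.027]),proj(d,[p[0],p[1],p[2]+.057]))
E
```

```text
[0.4895 0.2665 0.162 ] [-3.137e+00  2.000e-03  3.000e-03] [ 0.65326194 -0.98312683 -4.57852372]
rel box -0.005873065669657553 -0.0007354465681538925
blue [(170, 222, 25, 8), (169, 204, 25, 10)] pred axis base/top [181.81095464 223.63696955] [179.73018639 191.83273878]
```

Emit:
apply_moves(motion=[[0,0,0.015,0,0,0,0.05],[0,0,0.025,0,0,0,0.05],[0,0,0.025,0,0,0,0.05],[0,0,0.025,0,0,0,0.05],[0,0,0.015,0,0,0,0.05],[0,0,0.008,0,0,0,0.05],[0,0,0.003,0,0,0,0.05],[0,0,0,0,0,0,0.05]])

```text
clock: 25.92
tcp_pos: [0.4904, 0.2673, 0.0474]
tool_rot: [-3.136, 0.003, -0.001]
contact_force: [-0.4, 0.1, -4.5]
grip_width: 0.685
gripper_force: 45.6
```

Emit:
apply_moves(motion=[[0,0,0.003,0,0,0,0.05],[0,0,0.003,0,0,0,0.05]])

```text
clock: 26.08
tcp_pos: [0.491, 0.2679, 0.0424]
tool_rot: [-3.135, 0.002, -0.005]
contact_force: [0.8, -0.8, -5.4]
grip_width: 0.68
gripper_force: 45.7
```

Emit:
apply_moves(motion=[[0,0,0.002,0,0,0,0.05],[0,0,0.001,0,0,0,0.05]])

```text
clock: 26.25
tcp_pos: [0.4903, 0.2678, 0.0384]
tool_rot: [-3.135, 0.002, -0.001]
contact_force: [-1.0, -0.2, -5.2]
grip_width: 0.68
gripper_force: 45.7
```

Emit:
apply_moves(motion=[[0,0,0.0015,0,0,0,0.05],[0,0,0.0015,0,0,0,0.05]])

```text
clock: 26.42
tcp_pos: [0.4904, 0.2679, 0.0354]
tool_rot: [-3.135, 0.001, -0.002]
contact_force: [0.6, 0.0, -5.2]
grip_width: 0.681
gripper_force: 45.7
```

Emit:
apply_moves(motion=[[0,0,0.001,0,0,0,0.05],[0,0,0.001,0,0,0,0.05]])

```text
clock: 26.58
tcp_pos: [0.4912, 0.2681, 0.035]
tool_rot: [-3.135, 0.001, -0.005]
contact_force: [-4.8, -0.1, 16.4]
grip_width: 0.683
gripper_force: 47.8
```

Emit:
apply_moves(motion=[[0,0,0.001,0,0,0,0.05]])

```text
clock: 26.67
tcp_pos: [0.4915, 0.2682, 0.035]
tool_rot: [-3.135, 0.001, -0.006]
contact_force: [-6.5, -1.9, 25.1]
grip_width: 0.683
gripper_force: 48.6
```

The tin is touching the floor. I'll relieve the load, release and rise.

Emit:
apply_moves(motion=[[0,0,-0.002,0,0,0,0.05],[0,0,0,0,0,0,0.0854],[0,0,0,0,0,0,0.0854],[0,0,0,0,0,0,0.0854],[0,0,0,0,0,0,0.0854],[0,0,-0.01,0,0,0,0.0854],[0,0,-0.025,0,0,0,0.0854],[0,0,-0.03,0,0,0,0.0854]])

```text
clock: 27.33
tcp_pos: [0.4893, 0.2671, 0.0994]
tool_rot: [-3.137, 0.002, 0.004]
contact_force: [0.5, 0.5, -0.4]
grip_width: 0.999
gripper_force: 0.0
```

Emit:
apply_moves(motion=[[0,0,-0.03,0,0,0,0.0854],[-0.01,0,-0.035,0,0,0,0],[-0.01,0,-0.035,0,0,0,0],[0,0,-0.035,0,0,-0.1,0],[0,0,-0.02,0,0,0,0],[0,0,0,0,0,0,0]])

```text
clock: 27.83
tcp_pos: [0.4714, 0.2671, 0.26]
tool_rot: [-3.129, -0.156, -0.016]
contact_force: [0.5, -0.1, 0.1]
grip_width: 0.303
gripper_force: 0.0
```

```bash
python3 - <<'E'
from h import *
s=read_state();p=s["tcp_pos"];print(np.round(p,4),np.round(s["tool_rot"],3),s["contact_force"])
for n in("top","scene","wrist"):
    d=get_image(n);im=d["image"];hs=cv2.cvtColor(im,cv2.COLOR_BGR2HSV)
    if n!="scene":
        for c in blobs((hs[...,1]<60)&(hs[...,2]>150)):
            (u,v),r=cv2.minEnclosingCircle(c);q=onz(d,(u,v),.09);e=onz(d,(u+r,v),.09)
            if .05<2*np.linalg.norm(e-q)<.075: print(n,np.round([u,v,r],1),q.round(3),2*np.linalg.norm(e-q).round(4))
    else:
        m=(hs[...,0]>100)&(hs[...,0]<125)&(hs[...,1]>110)&(hs[...,2]>50)
        print("blue",[cv2.boundingRect(c) for c in blobs(m,15)],"in-box tin top",proj(d,[.4905,.268,.09]))
E
```

```text
[0.4714 0.2671 0.26  ] [-3.129 -0.156 -0.016] [ 0.4921957  -0.12924529  0.11312444]
top [139.7 232.4  13.2] [0.487 0.268 0.09 ] 0.067
top [300.2 227.9  12.1] [ 0.487 -0.142  0.09 ] 0.0622
top [371.6 194.6  11.9] [ 0.568 -0.33   0.09 ] 0.062
blue [(287, 219, 19, 7), (288, 207, 19, 7), (311, 151, 6, 6)] in-box tin top [182.12103675 239.84163652]
wrist [174.5  13.2  31.4] [0.639 0.373 0.09 ] 0.0708
```

Tin a stands in the box: the top view gives its lid at (0.487, 0.268), round. Now over the open lid to behind it, fingers shut.

Emit:
apply_moves(motion=[[0.015,0,0,0,0,0,0],[0.03,0,0,0,0,0,0],[0.03,0,0,0,0,0,0],[0.03,0,0,0,0,0,0],[0.03,0,0,0,0,0,0],[0,0,0.02,0,0,0,0],[0,0,0,0,0,0,0],[0,0,0,0,0,0,0]])

```text
clock: 28.65
tcp_pos: [0.6034, 0.2798, 0.2322]
tool_rot: [-3.133, -0.155, 0.007]
contact_force: [-0.9, 0.2, 0.6]
grip_width: 0.003
gripper_force: 0.0
```

```bash
cat > rel.py <<'E'
from h import *
s=read_state();p=s["tcp_pos"];bx=np.array([np.cos(.103),np.sin(.103),0]);by=np.array([-bx[1],bx[0],0])
H=np.array([.56,.2745,.095]);r=p-H;print("rel mm",(r@bx*1e3).round(1),(r@by*1e3).round(1),(r[2]*1e3).round(1),s["contact_force"].round(1),s["grip_width"]);print(R.from_rotvec(s["tool_rot"]).as_matrix().round(3))
E
python3 rel.py
```

```text
rel mm 43.7 0.8 137.2 [-0.9  0.2  0.6] 0.0026984006299930817
[[ 0.995  0.099 -0.005]
 [ 0.099 -0.995  0.005]
 [-0.004 -0.005 -1.   ]]
```

Emit:
apply_moves(motion=[[0,0,0.025,0,0,0,0],[0,0,0.03,0,0,0,0],[0,0,0.015,0,0,0,0],[0,0,0,0,0,0,0],[-0.01,0,0,0,0,0,0],[-0.01,0,0,0,0,0,0],[-0.01,0,0,0,0,0,0]])

```text
clock: 29.23
tcp_pos: [0.5746, 0.2774, 0.1668]
tool_rot: [-3.132, -0.155, -0.006]
contact_force: [2.0, -0.7, 0.8]
grip_width: -0.005
gripper_force: 0.8
```

Emit:
apply_moves(motion=[[-0.01,0,0,0,0,0,0],[-0.01,0,0.001,0,0,0,0],[-0.01,0,0.002,0,0,0,0]])

```text
clock: 29.48
tcp_pos: [0.5447, 0.2746, 0.164]
tool_rot: [-3.131, -0.155, -0.007]
contact_force: [2.5, 0.7, -0.7]
grip_width: -0.0
gripper_force: 0.7
```

Contact at about 2.5 N and the lid is following. Continue along the closing arc.

Emit:
apply_moves(motion=[[-0.011,0,0.005,0,0,0,0],[-0.01,0,0.006,0,0,0,0],[-0.011,0,0.007,0,0,0,0],[-0.011,0,0.007,0,0,0,0]])

```text
clock: 29.82
tcp_pos: [0.5021, 0.2706, 0.1387]
tool_rot: [-3.131, -0.156, -0.007]
contact_force: [2.4, 0.9, -0.1]
grip_width: 0.0
gripper_force: 0.6
```

Emit:
apply_moves(motion=[[-0.009,0,0.01,0,0,0,0],[-0.008,0,0.01,0,0,0,0],[-0.006,0,0.012,0,0,0,0],[-0.005,0,0.012,0,0,0,0]])

```text
clock: 30.15
tcp_pos: [0.4742, 0.2683, 0.0944]
tool_rot: [-3.131, -0.156, -0.006]
contact_force: [0.3, -0.8, 1.1]
grip_width: 0.001
gripper_force: 0.6
```

```bash
python3 rel.py; cat > lid.py <<'E'
from h import *
bx=np.array([np.cos(.103),np.sin(.103),0]);by=np.array([-bx[1],bx[0],0]);z=np.array([0,0,1]);H=np.array([.56,.2745,.095])
d=get_image("scene");hs=cv2.cvtColor(d["image"],cv2.COLOR_BGR2HSV)
m=(hs[...,0]>5)&(hs[...,0]<28)&(hs[...,1]>70)&(hs[...,2]>30)
x0,x1,y0,y1=130,230,200,300
print(*["%d %s"%(y0+2*i,"".join("#" if v else "." for v in r)) for i,r in enumerate(m[y0:y1:2,x0:x1])],sep="\n")
for a in(0,3,10,20,30):
    t=np.radians(a);u=-np.cos(t)*bx+np.sin(t)*z;n=np.sin(t)*bx+np.cos(t)*z
    print(a,[proj(d,H+.126*u+k*n+y*by).round(1).tolist() for y,k in((.086,.007),(.086,0),(-.086,.007))])
E
python3 lid.py
```

```text
rel mm -86.0 2.6 -0.6 [ 0.3 -0.8  1.1] 0.0008641596369372133
[[ 0.995  0.099  0.004]
 [ 0.099 -0.995  0.007]
 [ 0.004 -0.007 -1.   ]]
200 ...#########........................................................................................
202 ...#########........................................................................................
204 #..####.............................................................................................
206 ....................................................................##..######......................
208 .....................................................................#########......................
210 .....................................................................#########......................
212 ..........................................................................#.........................
214 ....................................................................................................
216 .............................................................##########.............................
218 .................
[... 3841 characters left out ...]
......................
292 ...................................###.#######......................................................
294 ......................................####..........................................................
296 ....................................................................................................
298 ....................................................................................................
0 [[167.2, 257.9], [167.5, 260.6], [223.4, 231.0]]
3 [[166.9, 255.3], [167.2, 258.1], [223.2, 228.6]]
10 [[165.7, 249.0], [166.2, 251.9], [222.4, 222.9]]
20 [[163.1, 239.7], [164.0, 242.7], [220.3, 214.5]]
30 [[159.6, 230.4], [160.7, 233.4], [217.3, 206.2]]
```

Emit:
apply_moves(motion=[[-0.003,0,0.01,0,0,0,0],[-0.002,0,0.009,0,0,0,0],[0,0,0.005,0,0,0,0],[0,0,0.003,0,0,0,0]])

```text
clock: 30.53
tcp_pos: [0.4692, 0.2677, 0.0655]
tool_rot: [-3.132, -0.155, -0.001]
contact_force: [-1.4, 0.2, 0.3]
grip_width: -0.002
gripper_force: 0.5
```

Emit:
apply_moves(motion=[[0,0,0.002,0,0,0,0],[0,0,0,0,0,0,0]])

```text
clock: 30.7
tcp_pos: [0.4694, 0.2677, 0.0646]
tool_rot: [-3.132, -0.155, -0.002]
contact_force: [-5.2, -1.6, 8.7]
grip_width: -0.004
gripper_force: 4.5
```

Emit:
apply_moves(motion=[[0,0,0.001,0,0,0,0],[0,0,0,0,0,0,0]])

```text
clock: 30.87
tcp_pos: [0.4694, 0.2677, 0.0644]
tool_rot: [-3.132, -0.156, -0.002]
contact_force: [-8.6, -2.4, 16.9]
grip_width: -0.003
gripper_force: 8.5
```

Emit:
apply_moves(motion=[[0,0,-0.01,0,0,0,0],[0,0,-0.03,0,0,0,0],[0,0,-0.035,0,0,0,0],[0,0,-0.035,0,0,0,0],[0,0,-0.035,0,0,0,0],[0,0.03,0,0,0,0,0],[0,0.03,0,0,0,0,0],[0,0.03,0,0,0,0,0]])

```text
clock: 31.53
tcp_pos: [0.4783, 0.1763, 0.2079]
tool_rot: [-3.132, -0.157, -0.005]
contact_force: [0.4, -1.1, 0.1]
grip_width: 0.001
gripper_force: 0.0
```

Emit:
apply_moves(motion=[[-0.02,0.03,0,0,0,0,0],[-0.02,0.03,0,0,0,0,0],[-0.02,0.03,0,0,0,0,0],[0,0,0,0,0,0,0],[0,0,0,0,0,0,0]])

```text
clock: 31.95
tcp_pos: [0.4274, 0.0807, 0.2071]
tool_rot: [-3.132, -0.151, -0.004]
contact_force: [0.1, 1.2, 0.2]
grip_width: -0.003
gripper_force: 0.0
```

```bash
python3 rel.py; python3 lid.py; python3 - <<'E'
from h import *
print(read_state()["clock"])
d=get_image("top");im=d["image"];hs=cv2.cvtColor(im,cv2.COLOR_BGR2HSV);reg=np.zeros(hs.shape[:2],bool);reg[138:262,207:410]=1
H,S,V=hs[...,0],hs[...,1],hs[...,2]
for n,m,z in(("lid",(S<60)&(V>150),.086),("orange",(H>5)&(H<18)&(S>150)&(V>120),.086),("lemon",(H>22)&(H<35)&(S>150)&(V>100),.025),("pink",(H>160)&(S>80)&(V>140),.08)):
    for c in blobs(m&reg):
        (u,v),r=cv2.minEnclosingCircle(c)
        if 7<r<18: print(n,np.round([u,v,r],1),onz(d,(u,v),z).round(3))
E
```

```text
rel mm -151.8 -179.1 112.1 [0.1 1.2 0.2] -0.0027939793553233808
[[ 0.995  0.096  0.002]
 [ 0.096 -0.995  0.006]
 [ 0.003 -0.006 -1.   ]]
200 ...#########........................................................................................
202 ...#########........................................................................................
204 ...####.............................................................................................
206 ##..........................................................#......###..######......................
208 ................................................................#....#########......................
210 .....................................................................#########......................
212 ..........................................................................#.........................
214 ....................................................................................................
216 ............................................................#.......................................
218 ..............
[... 4175 characters left out ...]
......
298 ....................................................................................................
0 [[167.2, 257.9], [167.5, 260.6], [223.4, 231.0]]
3 [[166.9, 255.3], [167.2, 258.1], [223.2, 228.6]]
10 [[165.7, 249.0], [166.2, 251.9], [222.4, 222.9]]
20 [[163.1, 239.7], [164.0, 242.7], [220.3, 214.5]]
30 [[159.6, 230.4], [160.7, 233.4], [217.3, 206.2]]
32.0
lid [217.5 253.5  12.9] [0.428 0.071 0.086]
lid [300.1 227.9  12.1] [ 0.487 -0.142  0.086]
lid [371.7 194.6  11.8] [ 0.568 -0.332  0.086]
lid [234.  158.    9.5] [0.674 0.024 0.086]
orange [345.9 227.7  14.5] [ 0.485 -0.26   0.086]
lemon [340.  145.1  10.7] [ 0.714 -0.271  0.025]
pink [234.1 158.5  11.8] [0.674 0.024 0.08 ]
```

The lid is shut flat, with its front-right corner at (222,231) matching 0°. Tins b and c, the lemon and both decoys are where they started, and the arm is clear.

```bash
python3 -c "
from workcell import *
print(close_job())"
```

```text
the job is handed in; nothing more can be done
None
```

I handed the job in at about 32 s with tin_a, the heaviest (about 5 N against 3.2 N and 1.3 N), upright in the tea box and the lid shut; tins b and c and the lemon measured where they started, the spice jar was not re-measured, and the force peaked at about 54 N on the lid's edge and 43 N at its open stop, both through the fingers.

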